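# Nest the planter gift set on the pull-out display tray and click the tray home

### The arm

A 6-joint arm with a two-finger parallel gripper is mounted at the origin on the work surface. World frame = base frame: x ahead of the robot, y to its left, z up, the work surface at z = 0. Lengths are in mm, angles in rad, forces in N, time in s.
With the tool pointing down it reaches from about 350 to 875 mm from the base axis. Payload 4.2 kg.
Tool frame: the origin (TCP) lies midway between the tips of the shut fingers; the grasp point (between the pads) lies 19 mm behind it (arm.tcp_to_grasp is the distance from the TCP to the grasp point, in mm); z points along the fingers, y is the line along which they close (so a half turn about z gives the same grasp; the last joint's range is limited). The gripper opens to 85 mm and grips with 20 to 120 N. Pads are 22 mm wide; open, the fingers measure 114 mm over their backs; the gripper's body (76 mm by 85 mm) begins 54 mm behind the grasp point. The pads swing forward as they close: fully open they stand 13 mm farther back than shut.
Start: joints at [1.577, 0.385, 0.008, 0, -1.194, -0.259], TCP at [156.291, 605.122, 231.312] pointing down, gripper open.
Joint ranges: [-3.14, 3.14], [-1.21, 2.06], [-1.07, 1.41], [-3.16, 2.05], [-2.99, -0.16], [-3.1, 3.1]. Speed limits (rad/s): [2.79, 2.79, 3.14, 3.14, 3.14, 3.14].

### API

Orientations are given as a unit quaternion [x, y, z, w].
In Python, from bench import arm, get_image gives the robot as it stands.
- The arm moves only by the tool drive_tool, never from a script. Its argument "deltas" is a list of rows, each a list of 2 entries, a list of its own where there are three numbers: the shift along the tool's x, y, z in cm, then the turn, a rotation vector about the tool's x, y, z in degrees. In form: [[[x, y, z], [ax, ay, az]], ...]. A call has 1 to 12 rows; each row shifts and turns the commanded pose from where the row before left it, along the tool's axes as they then stand; what a row does not reach is not made up. A row lasts 1/10 s, in which the tool goes at most 50 mm and 8.59 degrees, less where a joint would pass 70% of its speed; a pose out of reach is approached as far as the arm can. A call with a gripper value outside its range is refused whole. "claw" is the finger opening in cm, from 0 to 8.54, set as the call begins (left out, the last holds). The fingers move at their own pace and stop on an object; the grip force is fixed at half the most. Time passes only in rows, so rows that do not move let the fingers close. It gives the time, the measured TCP pose, the force, the opening and the grip force at its end, in the units of the state.
- arm.read_state(): the state, without advancing time (a new reading comes with each control period).
- get_image(name): name is "scene" or "top" or "wrist"; returns a dict with "img" (480x640x3 uint8, red, green, blue), "fx", "fy", "cx", "cy" (pixels), "eye" and "orientation" of the camera in the world; the wrist camera has in their place "mount" (4x4, takes a point from camera to tool coordinates, whose origin is the TCP and whose axes are the flange's). Camera axes: x right, y down, z forward; pixel columns grow to the right and rows downward; lengths in mm; the calibration is good to about 2 mm. A picture is of the moment at which its call begins: read the wrist's pose just before it. There is no depth.
- arm.job_done(): hands the job in; it is judged then, once.
The state is a dict: "clock": time; "joints": joint angles; "joint_vel": joint speeds; "joint_efforts": joint torques, N m; "position": TCP position; "ee_rot": TCP orientation; "contact_force": force on the tool from outside, world axes, zero at the start; "wrist_torque": the same for the moment, N m; "gripper_width": finger opening in mm; "grasp_force": force on a finger pad.
Only numpy, scipy, OpenCV 4.12 (cv2) and the standard library are available. Lean on these libraries where they do the work, as an engineer would, in place of code of your own. Each camera call takes 0.05 s, during which the arm holds its last target. There are 200 camera calls.

### The job

Put the gift set of planters together on the pull-out display tray: nest the blue planter fully down into the white one that stands on the tray, then nest the terracotta one fully down into the blue one, lowering each in gently rather than letting it drop. Then push the tray away from you by its brass front until its catch clicks and it is fully home, with the stack standing upright on it. Do not knock any planter over, and leave the other things on the counter where they are.

Things in the scene. Friction and masses are not known exactly. Their poses are not given: they have to be found in the camera images.
- white_pot: white glazed planter standing loose on the pull-out tray. All three planters: 90 mm tall; top 40 mm an upright collar 66 mm across, mouth inside it 60 mm; below it a tapered body, 54 mm across under the collar, 39 mm at the foot; 0.18 kg. Nested, the upper collar's lower edge rests on the lower rim: the upper stands 40 mm higher. Origin: centre of the foot's underside; z up.
- blue_pot: blue glazed planter standing on the counter, same shape as the white one (66 mm collar, 90 mm tall). Origin: centre of the foot's underside; z up its axis.
- clay_pot: terracotta planter standing on the counter, same shape as the white one (66 mm collar, 90 mm tall). Origin: centre of the foot's underside; z up its axis.
- plinth: fixed dark wood plinth: two side wings and a back bar, 40 mm high, 224 mm wide overall, round a well 134 mm wide that holds the tray. Origin at counter height on the tray's centre line, 55 mm to +x of the wings' front ends, 150 mm short of the back bar; x is the way the tray slides in, z up.
- tray (a joint): travel of the pull-out tray in m: 0 pulled fully out, 0.080 fully home (brass front level with the wings' front ends). In the last 12 mm it rides over a sprung catch (about 4 N, plus 1 N of sliding friction) that then holds it home. The tray floor is 200 mm long (x) and 130 mm wide, its top 20 mm above the counter.
- tray_front (a point): middle of the top edge of the tray's upright brass front, on the face towards the robot, 60 mm above the counter; it moves with the tray. The brass front is 130 mm wide, 8 mm thick and reaches from 14 to 60 mm above the counter. x is the way the tray slides in, z up.
- candle_jar: amber glass candle jar with a black lid, 68 mm across, 85 mm tall, standing on the counter; leave it alone. Origin: centre of its underside.
- lotion_bottle: black bottle with a brass cap, 52 mm across, 130 mm tall, standing on the counter; leave it alone. Origin: centre of its underside.
- ring_dish: small white ceramic dish, 100 mm across, 25 mm tall, on the counter; leave it alone. Origin: centre of its underside.
There are look-alikes about, which are no part of the job. Leave any green or purple look-alike of the clay_pot alone.

How it is judged (in metres and radians):
On the way, in this order (a step that is already met when the one before it is completed fails the run):
1. the blue planter is nested fully down in the white one, which stands on the tray (horizontal distance between blue_pot and white_pot below 0.006 m and z of blue_pot in the frame of white_pot between 0.037 and 0.0425 m and angle between each of blue_pot, white_pot's own z axis and vertical below 0.08 rad and x of white_pot in the frame of tray_front between 0.02 and 0.19 m and y of white_pot in the frame of tray_front between -0.05 and 0.05 m and z of white_pot in the frame of tray_front between -0.044 and -0.036 m), for 0.2 s.
2. the terracotta planter is nested fully down in the blue one as well (all of step 1 and horizontal distance between clay_pot and blue_pot below 0.006 m and z of clay_pot in the frame of blue_pot between 0.037 and 0.0425 m and angle between clay_pot's own z axis and vertical below 0.08 rad), for 0.2 s.
3. the tray is pushed fully home with the stack on it (all of step 2 and value of joint tray above 0.078 m), for 0.2 s.
At the end, for the whole second after the job is handed in: the tray is home (within 2 mm of the end of its 80 mm travel); the white planter stands upright on it, the blue one sits in the white and the terracotta in the blue, each 37 to 42.5 mm above the one below, within 6 mm of its axis and within 0.08 rad of upright, all at rest (below 0.02 m/s) (all of step 3 and linear speed of each of white_pot, blue_pot, clay_pot below 0.02 m/s); the robot touches nothing.
It fails at once if a planter is dropped or thrown into the one below (faster than 0.6 m/s in or at its mouth) ((horizontal distance between blue_pot and white_pot below 0.03 m and z of blue_pot in the frame of white_pot between 0.02 and 0.09 m and linear speed of blue_pot above 0.6 m/s) or (horizontal distance between clay_pot and blue_pot below 0.03 m and z of clay_pot in the frame of blue_pot between 0.02 and 0.09 m and linear speed of clay_pot above 0.6 m/s)).
It fails at once if a planter is knocked over (tilted by more than 1 rad) (angle between any of white_pot, blue_pot, clay_pot's own z axis and vertical above 1 rad).
It fails at once if the jar, the bottle or the dish is moved more than 30 mm or tipped (distance of any of candle_jar, lotion_bottle, ring_dish from where it was at the start of the episode above 0.03 m or angle between any of candle_jar, lotion_bottle, ring_dish's own z axis and vertical above 0.4 rad).
It also fails if it takes over 67 s, if anything falls off the work surface, if the arm or the gripper's body presses on something with over 40 N, if the wrist force passes 120 N, or if a joint passes its speed limit or range.

## Working session

There is one attempt and no reset: what is moved stays moved. The work goes in short steps, Python scripts to look and compute and a tool call to move; the robot and the scene stay as the last step left them, time stands still between calls to the robot, and variables do not carry over. Pictures are saved under pics/ and viewed, at most 10 in all, crops included, and the job is handed in when it is done.

Besides the shell and the picture viewer there is one more tool, called after "Emit:" as name(argument=value, ...), one argument or row to a line, values as JSON. drive_tool: Moves the arm, as the interface text tells. Its arguments: {"type":"object","properties":{"deltas":{"type":"array"},"claw":{"type":"number"}},"required":["deltas"]}

```bash
mkdir -p pics; ls
cat > h.py <<'E'
import numpy as np, cv2
from scipy.spatial.transform import Rotation as R
from bench import arm, get_image
def cam(n):
    s=arm.read_state(); d=get_image(n); K=(d["fx"],d["fy"],d["cx"],d["cy"])
    if n=="wrist":
        T=np.eye(4);T[:3,:3]=R.from_quat(s["ee_rot"]).as_matrix();T[:3,3]=s["position"]
        M=T@np.array(d["mount"])
    else:
        M=np.eye(4);o=np.array(d["orientation"]);M[:3,:3]=R.from_quat(o).as_matrix() if o.size==4 else o;M[:3,3]=d["eye"]
    return d["img"],K,M
def save(n,f):
    img,K,M=cam(n);cv2.imwrite(f"pics/{f}.png",img[:,:,::-1]);np.savez(f"pics/{f}.npz",K=K,M=M,img=img);return img,K,M
def load(f):
    z=np.load(f"pics/{f}.npz");return z["img"],z["K"],z["M"]
def ray(K,M,u,v):
    d=M[:3,:3]@[(u-K[2])/K[0],(v-K[3])/K[1],1];return M[:3,3],d/np.linalg.norm(d)
def atz(K,M,u,v,z):
    o,d=ray(K,M,u,v);return o+d*(z-o[2])/d[2]
def proj(K,M,p):
    c=M[:3,:3].T@(np.asarray(p,float)-M[:3,3]);return np.array([K[0]*c[0]/c[2]+K[2],K[1]*c[1]/c[2]+K[3]])
def tri(*rs):
    A=0;b=0
    for o,d in rs:
        P=np.eye(3)-np.outer(d,d);A=A+P;b=b+P@o
    return np.linalg.solve(A,b)
E
python3 - <<'E'
from h import *
s=arm.read_state();print(s)
ims=[save(n,n+"0") for n in("scene","top","wrist")]
for i,K,M in ims: print(K,M.round(3).tolist())
E
```

```text
pics
{'clock': 0.0, 'joints': array([ 1.57661062e+00,  3.85556655e-01,  6.61377794e-03, -5.30126142e-04,
       -1.19402441e+00, -2.58611217e-01]), 'joint_vel': array([-0.00157474, -0.00043272, -0.00107871,  0.00014527, -0.00129486,
       -0.00016758]), 'joint_efforts': array([-2.16706330e-04, -3.92284262e+01,  1.88404620e+01,  4.18630511e+00,
       -4.53413857e-03,  5.67448126e-06]), 'position': array([156.14079072, 604.56111804, 230.21221045]), 'ee_rot': array([ 9.92009397e-01, -1.26159091e-01, -1.01117997e-04,  1.10848520e-03]), 'contact_force': array([0.31528059, 0.83039268, 0.00845558]), 'wrist_torque': array([-0.02273662, -0.03530793,  0.01120154]), 'grasp_force': 0.0, 'gripper_width': 85.29327771425189}
(591.6209382257101, 591.6209382257101, 314.7959575286494, 245.50969071081383) [[-0.278, 0.713, -0.643, 1561.982], [0.96, 0.211, -0.182, 340.84], [0.006, -0.669, -0.744, 1280.113], [0.0, 0.0, 0.0, 1.0]]
(588.1398020669126, 588.1398020669126, 311.54821646949284, 246.98939109623544) [[0.015, -0.991, 0.13, 340.178], [-1.0, -0.016, -0.004, 62.09], [0.006, -0.13, -0.992, 1361.966], [0.0, 0.0, 0.0, 1.0]]
(352.18505401004694, 352.18505401004694, 322.28910425524873, 242.87475635587478) [[-0.252, -0.916, -0.312, 236.773], [-0.968, 0.239, 0.079, 584.848], [0.003, 0.322, -0.947, 373.62], [0.0, 0.0, 0.0, 1.0]]
```

View pics/scene0.png

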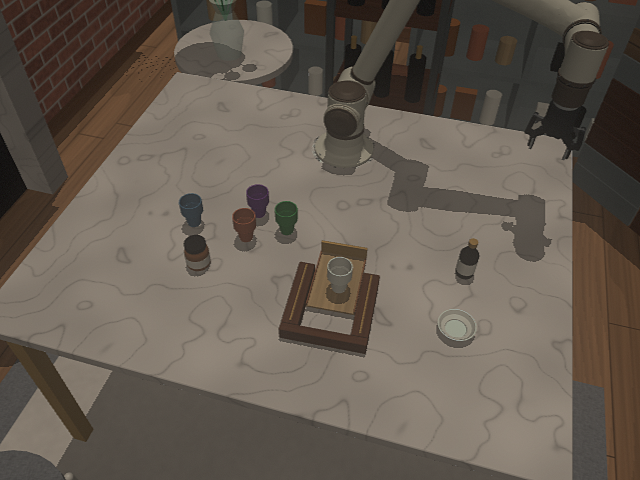

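View pics/top0.png

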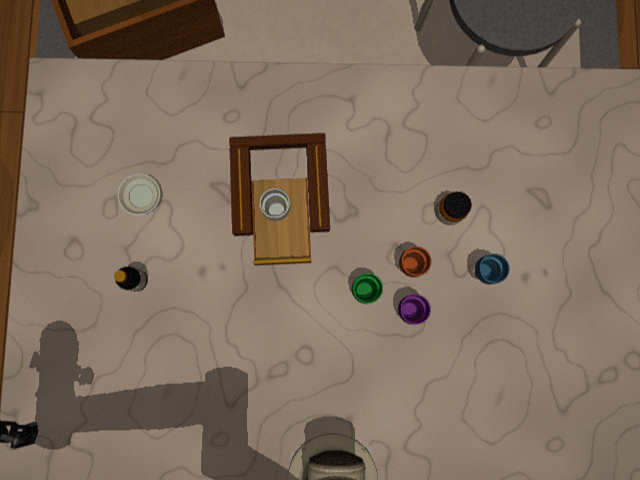

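Scene picture: blue (191,205), terracotta (244,222), purple (258,198), green (286,216), white on tray (340,270). Top picture: blue (492,268), terracotta (416,261), green (367,289), purple (414,309), white (275,204), brass front around (282,261); wings' front ends (242,234), (320,230).

Candidates (top px): clay_pot = terracotta (416,261), with green (367,289) and purple (414,309) as look-alikes; blue_pot = (492,268); the amber jar (456,207) is not a planter. I choose terracotta, blue and white. Next: the measurement and one close crop.

```bash
cat > fit.py <<'E'
from h import *
from scipy.optimize import minimize
a=np.linspace(0,2*np.pi,48)
RINGS=[(90,33),(50,33),(50,27),(0,19.5)]
def sil(K,M,p,S=4,off=(0,0),shape=(480,640)):
    m=np.zeros(shape,np.uint8)
    P=np.array([[p[0]+r*np.cos(t),p[1]+r*np.sin(t),p[2]+z] for z,r in RINGS for t in a])
    c=(P-M[:3,3])@M[:3,:3];uv=np.c_[K[0]*c[:,0]/c[:,2]+K[2],K[1]*c[:,1]/c[:,2]+K[3]]
    uv=((uv-off)*S)
    for i in ((0,96),(96,192)):
        h=cv2.convexHull(uv[i:i+96].astype(np.float32)).reshape(-1,2)
        cv2.fillConvexPoly(m,np.round(h*16).astype(np.int32),1,shift=4)
    return m
def cmask(img,name):
    h,s,v=[c.astype(int) for c in cv2.split(cv2.cvtColor(img,cv2.COLOR_RGB2HSV))]
    if name=="blue": return (abs(h-103)<10)&(s>90)&(v>25)
    if name=="clay": return ((h<11)|(h>175))&(s>105)&(v>35)
def crop(K,img,name,u,v,w=36,S=4):
    off=np.array([u-w,v-w]);c=img[v-w:v+w,u-w:u+w]
    m=cmask(c,name).astype(np.uint8)
    n,l,st,ce=cv2.connectedComponentsWithStats(m);k=l[w,w] or 1+np.argmax(st[1:,4])
    m=(l==k).astype(np.uint8);cs,_=cv2.findContours(m,0,2);cv2.drawContours(m,cs,-1,1,-1)
    return cv2.resize(m*255,None,fx=S,fy=S,interpolation=cv2.INTER_LINEAR)>127,off-0.5+0.5/S,c
def fit(views,p0):
    def f(p):
        e=0
        for K,M,m,off in views:
            s=sil(K,M,p,4,off,m.shape)>0;e+=1-(s&m).sum()/(s|m).sum()
        return e
    r=minimize(f,p0,method="Nelder-Mead",options=dict(initial_simplex=np.array(p0)+np.array([[0,0,0],[15,0,0],[0,15,0],[0,0,15]]),xatol=.1,fatol=1e-4))
    return r.x,r.fun
E
python3 - <<'E'
from fit import *
T=load("top0");S=load("scene0");vis=[]
for n,t,s in (("blue",(492,268),(191,208)),("clay",(416,261),(244,224))):
    vs=[]
    for (img,K,M),uv in((T,t),(S,s)):
        m,off,c=crop(K,img,n,*uv);vs.append((K,M,m,off))
    p0=atz(T[1],T[2],*t,60);p0[2]=0
    p,e=fit(vs,p0);print(n,p.round(1),round(e,3))
    for (img,K,M),uv,v in((T,t,vs[0]),(S,s,vs[1])):
        m,off,c=crop(K,img,n,*uv);b=cv2.resize(c,None,fx=4,fy=4)[:,:,::-1].copy()
        for mm,col in((m.astype(np.uint8),(0,255,255)),(sil(K,M,p,4,off,m.shape),(255,0,255))):
            cs,_=cv2.findContours(mm,0,2);cv2.drawContours(b,cs,-1,col,1)
        vis.append(b)
cv2.imwrite("pics/fit0.png",np.vstack([np.hstack(vis[:2]),np.hstack(vis[2:])]))
for n,t,s in (("white rim",(275,204),(340,266)),("green",(367,289),(286,211)),("purple",(414,309),(258,193)),("bottle",(122,275),(473,243))):
    print(n,tri(ray(*T[1:],*t),ray(*S[1:],*s)).round(0))
for t in((254,263),(311,262)):print("front",atz(*T[1:],*t,60).round(1))
E
```

```text
Traceback (most recent call last):
  File "fit.py", line 21, in crop
    n,l,st,ce=cv2.connectedComponentsWithStats(m);k=l[w,w] or 1+np.argmax(st[1:,4])
                                                                ~~~~~~~~~^^^^^^^^^^
ValueError: attempt to get argmax of an empty sequence
```

Run:
```python
from h import *
for f,pts in(("top0",[(492,268),(485,275),(478,268),(416,261),(402,261),(380,330)]),("scene0",[(191,210),(188,203),(192,217),(244,228),(240,222),(230,250),(210,225)])):
    h=cv2.cvtColor(load(f)[0],cv2.COLOR_RGB2HSV)
    print(f,[h[v,u].tolist() for u,v in pts])
```

```text
top0 [[103, 115, 42], [101, 123, 83], [93, 121, 21], [10, 208, 126], [10, 194, 147], [15, 57, 147]]
scene0 [[102, 21, 60], [100, 35, 65], [95, 26, 60], [9, 105, 78], [8, 93, 71], [15, 41, 136], [16, 41, 131]]
```

```bash
sed -i 's/(abs(h-103)<10)&(s>90)&(v>25)/(abs(h-105)<25)\&(s>12)/; s/((h<11)|(h>175))&(s>105)&(v>35)/((h<13)|(h>172))\&(s>64)/' fit.py
cat > run1.py <<'E'
from fit import *
T=load("top0");S=load("scene0");vis=[]
for n,t,s in (("blue",(492,268),(191,208)),("clay",(416,261),(244,224))):
    vs=[]
    for (img,K,M),uv in((T,t),(S,s)):
        m,off,c=crop(K,img,n,*uv);vs.append((K,M,m,off))
    p0=atz(T[1],T[2],*t,60);p0[2]=0
    p,e=fit(vs,p0);print(n,p.round(1),round(e,3))
    for (img,K,M),uv,v in((T,t,vs[0]),(S,s,vs[1])):
        m,off,c=crop(K,img,n,*uv);b=cv2.resize(c,None,fx=4,fy=4)[:,:,::-1].copy()
        for mm,col in((m.astype(np.uint8),(0,255,255)),(sil(K,M,p,4,off,m.shape),(255,0,255))):
            cs,_=cv2.findContours(mm,0,2);cv2.drawContours(b,cs,-1,col,1)
        vis.append(b)
cv2.imwrite("pics/fit0.png",np.vstack([np.hstack(vis[:2]),np.hstack(vis[2:])]))
for n,t,s in (("white rim",(275,204),(340,266)),("green",(367,289),(286,211)),("purple",(414,309),(258,193)),("bottle",(122,275),(473,243))):
    print(n,tri(ray(*T[1:],*t),ray(*S[1:],*s)).round(0))
for t in((254,263),(311,262)):print("front",atz(*T[1:],*t,60).round(1))
E
python3 run1.py
```

```text
Traceback (most recent call last):
  File "run1.py", line 8, in <module>
    p,e=fit(vs,p0);print(n,p.round(1),round(e,3))
        ~~~^^^^^^^
  File "fit.py", line 30, in fit
    r=minimize(f,p0,method="Nelder-Mead",options=dict(initial_simplex=np.array(p0)+np.array([[0,0,0],[15,0,0],[0,15,0],[0,0,15]]),xatol=.1,fatol=1e-4))
  File "fit.py", line 28, in f
    s=sil(K,M,p,4,off,m.shape)>0;e+=1-(s&m).sum()/(s|m).sum()
      ~~~^^^^^^^^^^^^^^^^^^^^^
  File "fit.py", line 11, in sil
    h=cv2.convexHull(uv[i:i+96].astype(np.float32)).reshape(-1,2)
                          ~^~~
TypeError: can only concatenate tuple (not "int") to tuple
```

```bash
sed -i 's/for i in ((0,96),(96,192)):/for i in (0,96):/' fit.py
python3 run1.py
```

```text
blue [ 468.  -343.     1.6] 0.202
clay [ 481.5 -173.7    2.5] 0.169
white rim [597. 137. 108.]
green [418. -67.  79.]
purple [ 376. -168.   86.]
bottle [436. 456. 125.]
front [472.7 184.6  60. ]
front [476.9  57.9  60. ]
```

View pics/fit0.png

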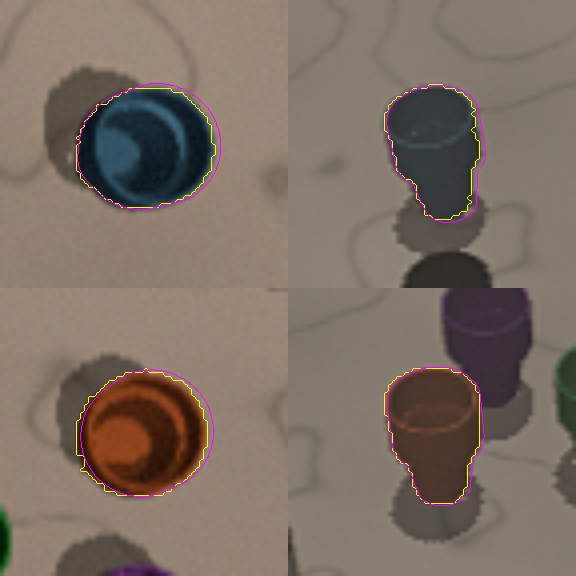

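Yellow is the colour mask, magenta the fitted model. Blue is the top pair and terracotta the bottom pair, both matching 90 mm planters standing on z≈0, so the choice is confirmed (purple is above right at (487,335), green at the right edge). Next I fly over the white one to measure it with the wrist camera.

Emit:
drive_tool(
  deltas=[
    [[0, 0, 0], [0, 0, -7.25]],
    [[0, 0, 0], [0, 0, -7.25]],
    [[3.1, 3.58, -0.2], [0, 0, 0]],
    [[3.1, 3.58, -0.2], [0, 0, 0]],
    [[3.1, 3.58, -0.2], [0, 0, 0]],
    [[3.1, 3.58, -0.2], [0, 0, 0]],
    [[3.1, 3.58, -0.2], [0, 0, 0]],
    [[3.1, 3.58, -0.2], [0, 0, 0]],
    [[3.1, 3.58, -0.2], [0, 0, 0]],
    [[3.1, 3.58, -0.2], [0, 0, 0]],
    [[3.1, 3.58, -0.2], [0, 0, 0]],
    [[3.1, 3.58, -0.2], [0, 0, 0]],
  ],
  claw=8.54,
)

```text
clock: 1.35
position: [467.2, 245.5, 251.4]
ee_rot: [1.0, 0.0, -0.0, -0.0]
contact_force: [1.0, 0.6, 0.2]
gripper_width: 85.2
grasp_force: 0.0
```

Emit:
drive_tool(
  deltas=[
    [[3.1, 3.58, -0.2], [0, 0, 0]],
    [[3.1, 3.58, -0.2], [0, 0, 0]],
    [[2.5, 3.2, -0.2], [0, 0, 0]],
    [[0, 0, 0], [0, 0, 0]],
    [[0, 0, 0], [0, 0, 0]],
    [[0, 0, 0], [0, 0, 0]],
  ],
)

```text
clock: 1.95
position: [552.9, 144.0, 257.0]
ee_rot: [1.0, 0.0, -0.0, 0.0]
contact_force: [-0.4, -0.2, -0.5]
gripper_width: 85.3
grasp_force: 0.0
```

Run:
```python
from h import *
save("wrist","w1");s=arm.read_state()
print(s["clock"],s["position"].round(1),R.from_quat(s["ee_rot"]).as_matrix().round(4).tolist(),s["joints"].round(2))
```

```text
2.0 [552.8 144.3 257.2] [[1.0, 0.0016, -0.0004], [0.0016, -1.0, 0.0], [-0.0004, -0.0, -1.0]] [ 0.54  0.28 -0.09 -0.   -1.21  1.03]
```

View pics/w1.png

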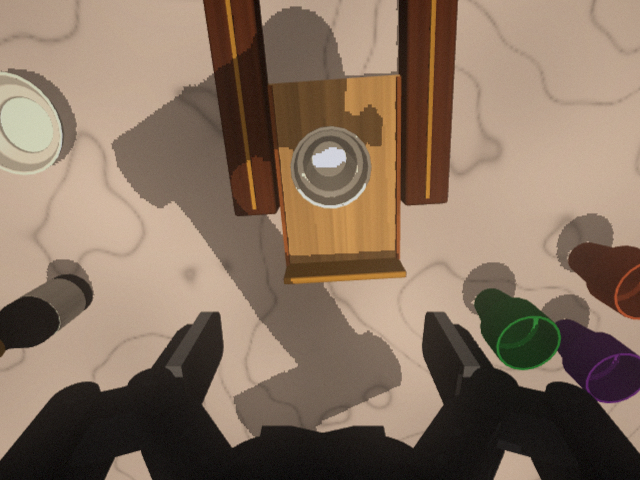

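Wrist picture: white rim ellipse spans columns 292–371 and rows 127–208; brass front's top edge runs (288,280)–(405,273); wing ends are at row ≈212/203; green (527,342), purple (612,378), terracotta at right edge.

```bash
cat > rim.py <<'E'
from h import *
from scipy.optimize import minimize
A=np.linspace(0,2*np.pi,180,endpoint=False)
def circ(K,M,p,r=33):
    return np.array([proj(K,M,(p[0]+r*np.cos(t),p[1]+r*np.sin(t),p[2])) for t in A])
def edge(img):
    g=cv2.GaussianBlur(cv2.cvtColor(img,cv2.COLOR_RGB2GRAY),(0,0),.8).astype(np.float32)
    return cv2.GaussianBlur(np.hypot(cv2.Sobel(g,5,1,0),cv2.Sobel(g,5,0,1)),(0,0),1.)
def fitrim(views,p0,r=33,zfix=None):
    E=[(np.minimum(edge(i),150),K,M) for i,K,M in views]
    def f(p):
        q=p if zfix is None else (p[0],p[1],zfix)
        s=0
        for e,K,M in E:
            c=circ(K,M,q,r).astype(np.float32)
            s-=cv2.remap(e,c[:,0][None],c[:,1][None],1).mean()/e.max()
        return s
    best=None;n=3 if zfix is None else 2
    for dx in(-4,0,4):
        for dy in(-4,0,4):
            x0=np.array(p0[:n],float);x0[0]+=dx;x0[1]+=dy
            o=minimize(f,x0,method="Nelder-Mead",options=dict(initial_simplex=np.vstack([x0,x0+4*np.eye(n)]),xatol=.05,fatol=1e-5))
            if best is None or o.fun<best.fun:best=o
    return best.x,best.fun
E
python3 - <<'E'
from rim import *
W=load("w1");T=load("top0")
print("atz110",atz(*W[1:],331.5,167.5,110))
for v in ([W],[T],[W,T]):
    for r in(33,30):print(len(v),r,fitrim(v,(600,137,110),r,None if len(v)>1 else 110))
p,_=fitrim([W,T],(600,137,110))
b=cv2.resize(W[0][100:300,260:430],None,fx=3,fy=3,interpolation=2)[:,:,::-1].copy()
for r,c in((33,(0,0,255)),(30,(0,255,0))):
    cv2.polylines(b,[np.round((circ(*W[1:],p,r)-[260,100])*3+1).astype(int)],1,c,1)
cv2.imwrite("pics/rim1.png",b)
for uv in((288,280),(405,273)):print("front60",atz(*W[1:],*uv,60).round(1))
for uv in((236,214),(278,212),(403,205),(447,203)):print("wing40",atz(*W[1:],*uv,40).round(1))
for uv in((397,0),(403,205),(258,0),(278,212)):print("wing inner",atz(*W[1:],*uv,40).round(1))
E
```

```text
atz110 [601.71166171 137.10331925 110.        ]
1 33 (array([600.98303762, 138.00724908]), np.float64(-0.5885229706764221))
1 30 (array([601.77784313, 138.06888076]), np.float64(-0.6751109957695007))
1 33 (array([597.42203073, 139.90773789]), np.float64(-0.5286789536476135))
1 30 (array([593.39616526, 138.62227298]), np.float64(-0.664882481098175))
2 33 (array([600.53227047, 137.96389276,  90.62289703]), np.float64(-1.2561733722686768))
2 30 (array([595.97899706, 138.26794407,  94.23123559]), np.float64(-1.3475940227508545))
front60 [478.5 181.   60. ]
front60 [486.4  57.7  60. ]
wing40 [545.4 235.3  40. ]
wing40 [547.5 191.1  40. ]
wing40 [554.8  60.4  40. ]
wing40 [556.9  14.8  40. ]
wing inner [737.6  79.   40. ]
wing inner [554.8  60.4  40. ]
wing inner [737.7 200.6  40. ]
wing inner [547.5 191.1  40. ]
```

View pics/rim1.png

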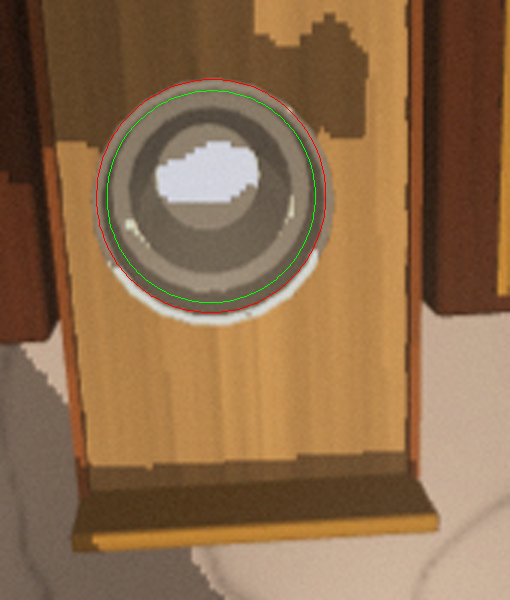

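Red/green circles sit too far up and left: the real outer rim spans crop columns 95–333 and rows 78–323. That is px 291.7–371 by 126–207.7, so I fit those extents instead.

```bash
cat >> rim.py <<'E'
from scipy.optimize import least_squares
def ext(K,M,p):
    c=circ(K,M,p);return np.array([c[:,0].min(),c[:,0].max(),c[:,1].min(),c[:,1].max()])
def fitext(views,p0):
    return least_squares(lambda p:np.concatenate([ext(K,M,p)-e for K,M,e in views]),p0)
E
python3 - <<'E'
from rim import *
W=load("w1");T=load("top0")
e=[291.5,370.8,125.8,207.6]
o=fitext([(*W[1:],e)],(600,137,110));print(o.x,o.fun)
print([least_squares(lambda q:ext(*W[1:],(q[0],q[1],z))-e,(600,137)).x.round(1) for z in(105,110)])
p=o.x;print("top ext model",ext(*T[1:],(p[0],p[1],110)))
g=cv2.cvtColor(T[0],cv2.COLOR_RGB2GRAY)
print(g[200:208:3,254:296].tolist());print(g[180:228,275].tolist())
E
```

```text
[600.55530419 137.26110256 104.89393709] [-0.31590609  0.31592705  0.30005435 -0.3228835 ]
[array([600.6, 137.3]), array([601.1, 137.4])]
top ext model [260.15711182 290.61373541 187.38990464 217.27630692]
[[106, 101, 97, 99, 97, 105, 162, 86, 62, 108, 160, 166, 132, 90, 85, 91, 90, 93, 91, 96, 94, 92, 94, 89, 93, 87, 92, 89, 87, 78, 104, 157, 159, 96, 142, 122, 102, 101, 103, 106, 108, 109], [103, 97, 94, 97, 98, 111, 159, 72, 108, 163, 165, 95, 77, 82, 85, 88, 86, 89, 102, 112, 124, 138, 145, 142, 138, 130, 107, 84, 83, 83, 77, 86, 161, 160, 134, 135, 105, 95, 103, 104, 104, 107], [79, 100, 100, 99, 98, 110, 157, 99, 135, 157, 136, 77, 74, 81, 77, 83, 135, 160, 163, 162, 161, 160, 157, 159, 159, 159, 159, 163, 157, 109, 75, 71, 107, 145, 155, 98, 91, 101, 99, 108, 105, 107]]
[108, 106, 110, 109, 113, 106, 108, 90, 127, 125, 70, 76, 86, 136, 167, 133, 89, 92, 91, 96, 92, 93, 102, 138, 162, 161, 160, 159, 163, 158, 156, 153, 161, 161, 137, 104, 124, 132, 104, 77, 81, 92, 106, 100, 102, 104, 104, 106]
```

White planter: rim centre (600.8, 137.8), consistent in wrist and top views, rim ≈105–110 high. Now to blue, with the same relative viewpoint.

Emit:
drive_tool(
  deltas=[
    [[-1.2, 4.37, 0], [0, 0, 0]],
    [[-1.2, 4.37, 0], [0, 0, 0]],
    [[-1.2, 4.37, 0], [0, 0, 0]],
    [[-1.2, 4.37, 0], [0, 0, 0]],
    [[-1.2, 4.37, 0], [0, 0, 0]],
    [[-1.2, 4.37, 0], [0, 0, 0]],
    [[-1.2, 4.37, 0], [0, 0, 0]],
    [[-1.2, 4.37, 0], [0, 0, 0]],
    [[-1.2, 4.37, 0], [0, 0, 0]],
    [[-1.2, 4.37, 0], [0, 0, 0]],
    [[-1.3, 4.4, 0], [0, 0, 0]],
    [[0, 0, 0], [0, 0, 0]],
  ],
)

```text
clock: 3.2
position: [419.4, -340.1, 257.1]
ee_rot: [1.0, -0.002, -0.0, 0.0]
contact_force: [-0.5, 1.1, -1.0]
gripper_width: 85.2
grasp_force: 0.0
```

Emit:
drive_tool(
  deltas=[
    [[0, 0, 0], [0, 0, 0]],
    [[0, 0, 0], [0, 0, 0]],
    [[0, 0, 0], [0, 0, 0]],
  ],
)

```text
clock: 3.5
position: [421.2, -336.0, 257.6]
ee_rot: [1.0, 0.001, 0.0, 0.0]
contact_force: [-0.1, -0.4, -0.0]
gripper_width: 85.4
grasp_force: 0.0
```

Run:
```python
from rim import *
W=save("wrist","w2");s=arm.read_state()
print(s["clock"],s["position"].round(1),R.from_quat(s["ee_rot"]).as_rotvec(degrees=True).round(2),s["joints"].round(2))
print(ext(*W[1:],(468,-343,90)),ext(*W[1:],(481.5,-173.7,90)))
```

```text
3.55 [ 421.2 -336.1  257.6] [1.7999e+02 2.6000e-01 4.0000e-02] [-0.37  0.22 -0.16 -0.   -1.19  1.95]
[293.14643211 369.1573897  127.24682396 204.51428783] [ 94.10876239 172.4303598  109.8098345  189.38332383]
```

View pics/w2.png

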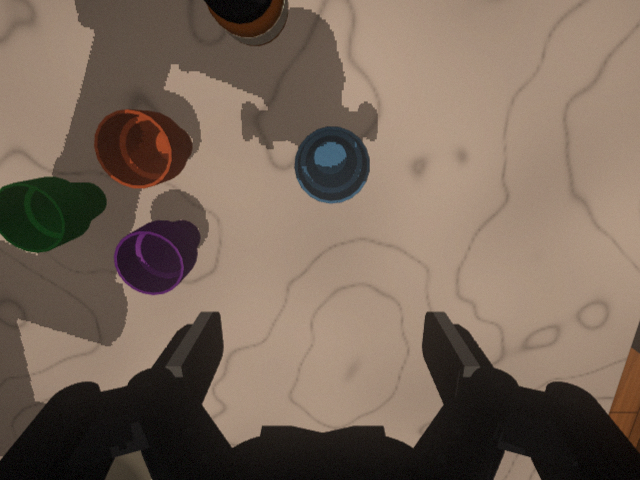

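Blue rim at about (332,165), width 75 px, spanning rows 126–203; terracotta rim at (133,149), l 95, t 110, b 188; both near prediction. Refining with the masks.

Run:
```python
from fit import *
W=load("w2");T=load("top0");S=load("scene0");img,K,M=W
for n,uv,t,s,p0 in(("blue",(332,170),(492,268),(191,208),(468,-343,1.)),("clay",(145,150),(416,261),(244,224),(481.5,-173.7,1.))):
    g=img.copy()
    m,off,c=crop(K,g,n,*uv,w=62)
    cs,_=cv2.findContours(m.astype(np.uint8),0,2);x,y,w,h=cv2.boundingRect(np.vstack(cs));print(n,"box",x/4+off[0],(x+w)/4+off[0],y/4+off[1],(y+h)/4+off[1])
    v=(K,M,m,off);f=fit([v],p0);print("wrist",f[0].round(1),round(f[1],3))
    vs=[v]
    for (I,k,mm),q in((T,t),(S,s)):
        a_,o,_=crop(k,I,n,*q);vs.append((k,mm,a_,o))
    f=fit(vs,p0);print("all",f[0].round(1),round(f[1],3))
```

```text
blue box 294.625 368.625 126.625 202.625
wrist [ 468.3 -343.6   -6.3] 0.012
all [ 4.684e+02 -3.434e+02  1.000e-01] 0.249
clay box 87.625 195.625 103.625 195.625
wrist [ 482.8 -175.2    4.5] 0.055
all [ 482.4 -173.8    2.3] 0.231
```

Emit:
drive_tool(
  deltas=[
    [[1.57, 0.25, 3.5], [0, 0, 0]],
    [[1.57, 0.25, 3.5], [0, 0, 0]],
    [[1.57, 0.25, 3.5], [0, 0, 0]],
    [[0, 0, 3], [0, 0, 0]],
    [[0, 0, 3], [0, 0, 0]],
    [[0, 0, 2], [0, 0, 0]],
    [[0, 0, 1.5], [0, 0, 0]],
    [[0, 0, 1.5], [0, 0, 0]],
    [[0, 0, 0], [0, 0, 0]],
    [[0, 0, 0], [0, 0, 0]],
    [[0, 0, 0], [0, 0, 0]],
  ],
  claw=8.54,
)

```text
clock: 4.65
position: [468.7, -344.9, 43.5]
ee_rot: [1.0, 0.001, 0.001, 0.0]
contact_force: [0.3, 1.1, -0.1]
gripper_width: 85.3
grasp_force: 0.0
```

Emit:
drive_tool(
  deltas=[
    [[0, 0, 0], [0, 0, 0]],
    [[0, 0, 0], [0, 0, 0]],
    [[0, 0, 0], [0, 0, 0]],
    [[0, 0, 0], [0, 0, 0]],
    [[0, 0, 0], [0, 0, 0]],
    [[0, 0, 0], [0, 0, 0]],
  ],
  claw=5.5,
)

```text
clock: 5.25
position: [468.5, -345.1, 43.6]
ee_rot: [1.0, 0.0, 0.001, 0.0]
contact_force: [0.4, 2.1, 6.3]
gripper_width: 63.9
grasp_force: 66.0
```

Emit:
drive_tool(
  deltas=[
    [[0, 0, -1.5], [0, 0, 0]],
    [[0, 0, -3], [0, 0, 0]],
    [[0, 0, -4], [0, 0, 0]],
    [[0, 0, -4], [0, 0, 0]],
    [[0.5, -1.8, -3], [0, 0, 0]],
    [[1.0, -3.64, -1], [0, 0, 0]],
    [[1.1, -4.0, 0], [0, 0, 0]],
    [[1.1, -4.0, 0], [0, 0, 0]],
    [[1.1, -4.0, 0], [0, 0, 0]],
    [[1.1, -4.0, 0], [0, 0, 0]],
    [[1.1, -4.0, 0], [0, 0, 0]],
    [[1.1, -4.0, 0], [0, 0, 0]],
  ],
)

```text
clock: 6.45
position: [548.0, -48.9, 206.5]
ee_rot: [1.0, -0.0, -0.001, -0.0]
contact_force: [0.2, -1.0, -2.3]
gripper_width: 63.7
grasp_force: 66.3
```

Emit:
drive_tool(
  deltas=[
    [[1.1, -4.0, 0], [0, 0, 0]],
    [[1.1, -4.0, 0], [0, 0, 0]],
    [[1.1, -4.0, 0], [0, 0, 0]],
    [[1.1, -4.0, 0], [0, 0, 0]],
    [[0.8, -2.9, 0], [0, 0, 0]],
    [[0.4, -1.4, 0], [0, 0, 0]],
    [[0.15, -0.5, 0], [0, 0, 0]],
    [[0, 0, 0], [0, 0, 0]],
    [[0, 0, 0], [0, 0, 0]],
    [[0, 0, 0], [0, 0, 0]],
  ],
)

```text
clock: 7.45
position: [605.7, 156.2, 207.5]
ee_rot: [1.0, -0.001, -0.0, 0.0]
contact_force: [0.0, -0.0, -1.8]
gripper_width: 63.9
grasp_force: 66.4
```

Run:
```python
from rim import *
W=save("wrist","w3");T=save("top","t3");S=save("scene","s3");s=arm.read_state()
print(s["clock"],s["position"].round(1),R.from_quat(s["ee_rot"]).as_rotvec(degrees=True).round(2),s["contact_force"].round(1),s["gripper_width"])
def up(i,x,y,w,h,k):return cv2.resize(i[y:y+h,x:x+w],(int(w*k),int(h*k)),interpolation=2)[:,:,::-1]
a=up(S[0],270,190,150,180,3);b=W[0][:,170:520,::-1];b=np.vstack([b,np.zeros((60,350,3),np.uint8)])
cv2.imwrite("pics/c3.png",np.hstack([cv2.resize(a,(450,540)),b]))
```

```text
7.6 [605.9 156.7 207.6] [-1.7999e+02  8.0000e-02 -2.0000e-02] [ 0.4 -1.3 -1.4] 64.13983712530812
```

View pics/c3.png

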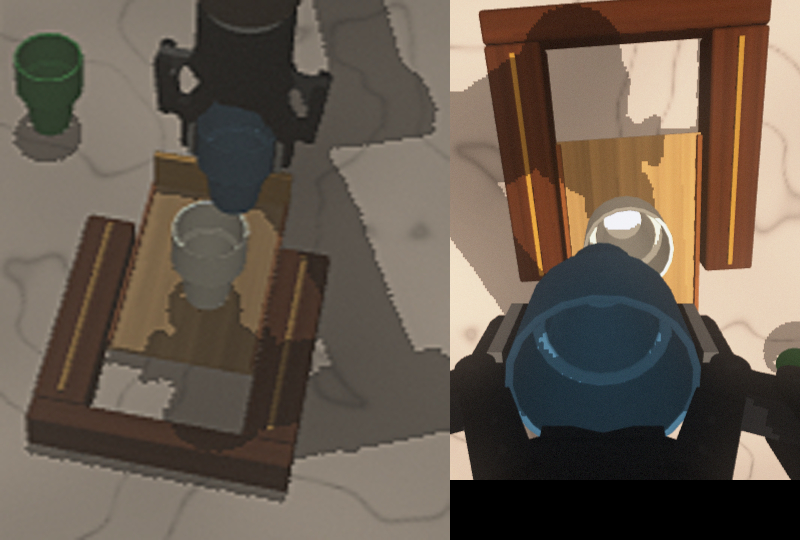

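Left (scene crop): blue held upright just in front of/above the white planter. Right (wrist): white mouth at (629,240), blue rim centred between the pads. I overshot by 19 mm in y; correcting and then lowering.

Emit:
drive_tool(
  deltas=[
    [[-0.25, 0.95, 0], [0, 0, 0]],
    [[-0.24, 0.98, 0], [0, 0, 0]],
    [[0, 0, 1.5], [0, 0, 0]],
    [[0, 0, 1.5], [0, 0, 0]],
    [[0, 0, 1.0], [0, 0, 0]],
    [[0, 0, 0.8], [0, 0, 0]],
    [[0, 0, 0], [0, 0, 0]],
    [[0, 0, 0], [0, 0, 0]],
  ],
)

```text
clock: 8.4
position: [601.5, 138.2, 159.7]
ee_rot: [1.0, 0.0, 0.0, 0.0]
contact_force: [0.4, 0.0, -3.0]
gripper_width: 64.1
grasp_force: 66.4
```

Run:
```python
from fit import *
W=save("wrist","w4");S=save("scene","s4");s=arm.read_state()
print(s["clock"],s["position"].round(1),s["contact_force"].round(1))
p=s["position"];
img,K,M=S
m,off,c=crop(K,img,"blue",*proj(K,M,(601,137,160)).astype(int),w=34)
q0=np.array([p[0],p[1],p[2]-43.6])
# scene view only constrains two directions: hold x, solve y,z
o=minimize(lambda q:1-((lambda a:(a&m).sum()/(a|m).sum())(sil(K,M,(q0[0],q[0],q[1]),4,off,m.shape)>0)),q0[1:],method="Nelder-Mead",options=dict(initial_simplex=q0[1:]+np.array([[0,0],[8,0],[0,8]])))
print(q0.round(1),o.x.round(1),o.fun)
b=cv2.resize(c,None,fx=4,fy=4)[:,:,::-1].copy()
for k,col in((q0,(0,255,0)),((601,137.6,20),(0,0,255))):
    cs,_=cv2.findContours(sil(K,M,k,4,off,m.shape),0,2);cv2.drawContours(b,cs,-1,col,1)
cv2.imwrite("pics/c4.png",np.hstack([b,cv2.resize(W[0][120:420,170:520,::-1],(318,272))]))
```

```text
8.5 [601.6 138.4 160.1] [-0.3  0.4 -2.4]
[601.6 138.4 116.5] [134.4 106.1] 0.20500112637981527
```

View pics/c4.png

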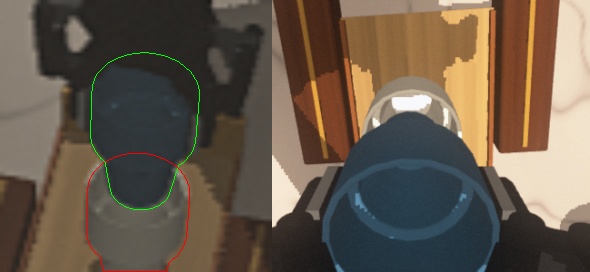

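Left: green (blue model from TCP) and red (white model) overlay the real ones within about 1 px; the foot is over the mouth. Lowering.

Emit:
drive_tool(
  deltas=[
    [[0, 0, 0.8], [0, 0, 0]],
    [[0, 0, 0.8], [0, 0, 0]],
    [[0, 0, 0.8], [0, 0, 0]],
    [[0, 0, 0.8], [0, 0, 0]],
    [[0, 0, 0.8], [0, 0, 0]],
    [[0, 0, 0.5], [0, 0, 0]],
    [[0, 0, 0], [0, 0, 0]],
    [[0, 0, 0], [0, 0, 0]],
  ],
)

```text
clock: 9.3
position: [601.3, 138.3, 114.4]
ee_rot: [1.0, 0.0, 0.0, 0.0]
contact_force: [0.2, -0.4, -2.5]
gripper_width: 63.7
grasp_force: 66.4
```

Emit:
drive_tool(
  deltas=[
    [[0, 0, 0.3], [0, 0, 0]],
    [[0, 0, 0.3], [0, 0, 0]],
    [[0, 0, 0.2], [0, 0, 0]],
    [[0, 0, 0.1], [0, 0, 0]],
    [[0, 0, 0], [0, 0, 0]],
    [[0, 0, 0], [0, 0, 0]],
  ],
)

```text
clock: 9.9
position: [601.2, 138.2, 105.4]
ee_rot: [1.0, 0.0, 0.0, -0.0]
contact_force: [0.9, -0.3, -1.6]
gripper_width: 64.1
grasp_force: 66.4
```

Emit:
drive_tool(
  deltas=[
    [[0, 0, 0.1], [0, 0, 0]],
    [[0, 0, 0.1], [0, 0, 0]],
    [[0, 0, 0], [0, 0, 0]],
    [[0, 0, 0], [0, 0, 0]],
  ],
)

```text
clock: 10.3
position: [601.4, 138.2, 104.0]
ee_rot: [1.0, 0.0, 0.0, 0.0]
contact_force: [-0.9, -0.6, 3.0]
gripper_width: 64.0
grasp_force: 68.3
```

Seated (contact +5 N at the expected height). Release and rise.

Emit:
drive_tool(
  deltas=[
    [[0, 0, 0], [0, 0, 0]],
    [[0, 0, 0], [0, 0, 0]],
    [[0, 0, 0], [0, 0, 0]],
    [[0, 0, 0], [0, 0, 0]],
    [[0, 0, -1], [0, 0, 0]],
    [[0, 0, -2], [0, 0, 0]],
    [[0, 0, -3], [0, 0, 0]],
    [[0, 0, -4], [0, 0, 0]],
    [[0, 0, -5], [0, 0, 0]],
    [[-2.4, 0, -1.4], [0, 0, 0]],
    [[-2.4, 0, 0], [0, 0, 0]],
    [[0, 0, 0], [0, 0, 0]],
  ],
  claw=8.54,
)

```text
clock: 11.5
position: [551.3, 138.2, 269.7]
ee_rot: [1.0, 0.001, 0.001, -0.001]
contact_force: [0.7, -0.1, 0.1]
gripper_width: 85.4
grasp_force: 0.0
```

Run:
```python
from fit import *
from rim import ext
W=save("wrist","w5");T=save("top","t5");S=save("scene","s5");s=arm.read_state()
print(s["clock"],s["position"].round(1),R.from_quat(s["ee_rot"]).as_matrix().round(3).tolist(),s["contact_force"].round(1))
n="blue";vs=[];vis=[]
for (img,K,M),w in((W,70),(S,34),(T,34)):
    u=proj(K,M,(601,138,100)).astype(int)
    m,off,c=crop(K,img,n,*u,w=w)
    b=cv2.resize(c,(272,272))[:,:,::-1].copy();vis.append(b)
    k=272/(2*w)
    for q,col in(((601,138,60),(0,255,0)),((601,138,20),(0,0,255))):
        cs,_=cv2.findContours(sil(K,M,q,k,off,(272,272)),0,2);cv2.drawContours(b,cs,-1,col,1)
cv2.imwrite("pics/c5.png",np.hstack(vis))
```

```text
11.65 [553.4 138.3 267.8] [[1.0, 0.0, 0.001], [0.0, -1.0, 0.0], [0.001, -0.0, -1.0]] [ 0.8 -0.7 -0.1]
```

View pics/c5.png

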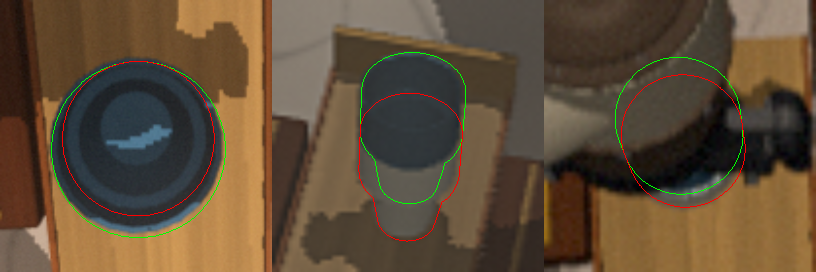

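Wrist (left) and scene (middle): blue is down in white, collar on collar, matching the nested model within 1–2 mm (top view is blocked by the arm). Now to the terracotta planter.

Emit:
drive_tool(
  deltas=[
    [[-0.886, 3.907, 0], [0, 0, 0]],
    [[-0.886, 3.907, 0], [0, 0, 0]],
    [[-0.886, 3.907, 0], [0, 0, 0]],
    [[-0.886, 3.907, 0], [0, 0, 0]],
    [[-0.886, 3.907, 0], [0, 0, 0]],
    [[-0.886, 3.907, 0], [0, 0, 0]],
    [[-0.886, 3.907, 0], [0, 0, 0]],
    [[-0.886, 3.907, 0], [0, 0, 0]],
    [[0, 0, 4], [0, 0, 0]],
    [[0, 0, 4], [0, 0, 0]],
    [[0, 0, 3], [0, 0, 0]],
    [[0, 0, 0], [0, 0, 0]],
  ],
)

```text
clock: 12.85
position: [479.6, -174.5, 152.7]
ee_rot: [1.0, -0.001, -0.005, -0.001]
contact_force: [-0.5, 0.2, 0.0]
gripper_width: 85.3
grasp_force: 0.0
```

Emit:
drive_tool(
  deltas=[
    [[0, 0, 0], [0, 0, 0]],
    [[0, 0, 0], [0, 0, 0]],
  ],
)

```text
clock: 13.05
position: [484.1, -174.6, 159.1]
ee_rot: [1.0, 0.0, 0.002, 0.0]
contact_force: [0.1, 0.1, 0.3]
gripper_width: 85.3
grasp_force: 0.0
```

Run:
```python
from fit import *
W=save("wrist","w6");s=arm.read_state();img,K,M=W
print(s["clock"],s["position"].round(1))
u=proj(K,M,(482.5,-174.3,60)).astype(int);print(u)
w=min(100,u[0],u[1],479-u[1])
m,off,c=crop(K,img,"clay",*u,w=w);cs,_=cv2.findContours(m.astype(np.uint8),0,2);x,y,a_,b_=cv2.boundingRect(np.vstack(cs))
print("mask box",x/4+off[0],(x+a_)/4+off[0],y/4+off[1],(y+b_)/4+off[1])
for q in((482.5,-174.3,0),):
    x,y,a_,b_=cv2.boundingRect(sil(K,M,q,4,off,m.shape));print("model",x/4+off[0],(x+a_)/4+off[0],y/4+off[1],(y+b_)/4+off[1])
```

```text
13.1 [ 484.  -174.5  159.3]
[322 246]
mask box 269.625 372.625 180.625 319.625
model 271.875 373.875 198.875 306.875
```

Emit:
drive_tool(
  deltas=[
    [[-0.12, -0.1, 3], [0, 0, 0]],
    [[0, 0, 3], [0, 0, 0]],
    [[0, 0, 2.5], [0, 0, 0]],
    [[0, 0, 1.5], [0, 0, 0]],
    [[0, 0, 1.5], [0, 0, 0]],
    [[0, 0, 0], [0, 0, 0]],
    [[0, 0, 0], [0, 0, 0]],
    [[0, 0, 0], [0, 0, 0]],
  ],
)

```text
clock: 13.9
position: [482.4, -173.4, 43.8]
ee_rot: [1.0, 0.0, 0.002, 0.0]
contact_force: [0.6, 0.3, -0.3]
gripper_width: 85.3
grasp_force: 0.0
```

Emit:
drive_tool(
  deltas=[
    [[0, 0, 0], [0, 0, 0]],
    [[0, 0, 0], [0, 0, 0]],
    [[0, 0, 0], [0, 0, 0]],
    [[0, 0, 0], [0, 0, 0]],
    [[0, 0, 0], [0, 0, 0]],
    [[0, 0, 0], [0, 0, 0]],
  ],
  claw=5.5,
)

```text
clock: 14.5
position: [482.0, -173.5, 43.9]
ee_rot: [1.0, 0.0, 0.001, 0.0]
contact_force: [-0.9, -0.2, 6.4]
gripper_width: 65.4
grasp_force: 65.3
```

Emit:
drive_tool(
  deltas=[
    [[0, 0, -1.5], [0, 0, 0]],
    [[0, 0, -3], [0, 0, 0]],
    [[0, 0, -4], [0, 0, 0]],
    [[0, 0, -4], [0, 0, 0]],
    [[0, 0, -4], [0, 0, 0]],
    [[0.6, -1.55, -3.1], [0, 0, 0]],
    [[1.5, -3.9, 0], [0, 0, 0]],
    [[1.5, -3.9, 0], [0, 0, 0]],
    [[1.5, -3.9, 0], [0, 0, 0]],
    [[1.5, -3.9, 0], [0, 0, 0]],
    [[1.5, -3.9, 0], [0, 0, 0]],
    [[1.5, -3.9, 0], [0, 0, 0]],
  ],
)

```text
clock: 15.7
position: [576.8, 77.8, 238.1]
ee_rot: [1.0, 0.0, -0.0, -0.0]
contact_force: [0.8, -1.3, -1.7]
gripper_width: 65.5
grasp_force: 67.3
```

Emit:
drive_tool(
  deltas=[
    [[1.3, -3.4, 0], [0, 0, 0]],
    [[0.7, -1.9, 0], [0, 0, 0]],
    [[0.3, -0.9, 0], [0, 0, 0]],
    [[0, 0, 0], [0, 0, 0]],
    [[0, 0, 0], [0, 0, 0]],
    [[0, 0, 1.5], [0, 0, 0]],
    [[0, 0, 1.5], [0, 0, 0]],
    [[0, 0, 0.8], [0, 0, 0]],
    [[0, 0, 0], [0, 0, 0]],
    [[0, 0, 0], [0, 0, 0]],
  ],
)

```text
clock: 16.7
position: [600.3, 137.5, 201.0]
ee_rot: [1.0, -0.0, 0.0, 0.0]
contact_force: [0.6, 1.2, -0.9]
gripper_width: 65.5
grasp_force: 67.3
```

Run:
```python
from fit import *
W=save("wrist","w7");S=save("scene","s7");s=arm.read_state()
p=s["position"];print(s["clock"],p.round(1),s["contact_force"].round(1))
img,K,M=S;u=proj(K,M,(601,138,170)).astype(int);w=40;off=u-w;c=img[off[1]:off[1]+80,off[0]:off[0]+80]
b=cv2.resize(c,(320,320))[:,:,::-1].copy()
for k,col in(((p[0]+.5,p[1],p[2]-43.9),(0,255,0)),((601.4,138.2,60),(0,0,255))):
    cs,_=cv2.findContours(sil(K,M,k,4,off-.4,(320,320)),0,2);cv2.drawContours(b,cs,-1,col,1)
cv2.imwrite("pics/c7.png",np.hstack([b,cv2.resize(W[0][120:420,170:520,::-1],(373,320))]))
```

```text
16.8 [600.5 138.  201.4] [-0.5 -0.3 -2.3]
```

View pics/c7.png

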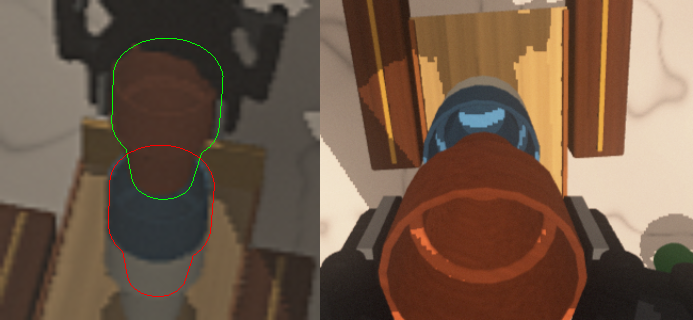

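Terracotta foot is over the blue mouth; both overlays match to ~1 px. Lowering the same way.

Emit:
drive_tool(
  deltas=[
    [[0, 0, 0.8], [0, 0, 0]],
    [[0, 0, 0.8], [0, 0, 0]],
    [[0, 0, 0.8], [0, 0, 0]],
    [[0, 0, 0.8], [0, 0, 0]],
    [[0, 0, 0.8], [0, 0, 0]],
    [[0, 0, 0.6], [0, 0, 0]],
    [[0, 0, 0.4], [0, 0, 0]],
    [[0, 0, 0.3], [0, 0, 0]],
    [[0, 0, 0.2], [0, 0, 0]],
    [[0, 0, 0], [0, 0, 0]],
    [[0, 0, 0], [0, 0, 0]],
  ],
)

```text
clock: 17.9
position: [600.2, 138.2, 145.6]
ee_rot: [1.0, 0.0, 0.0, -0.0]
contact_force: [0.3, 0.4, -3.4]
gripper_width: 65.4
grasp_force: 67.3
```

Emit:
drive_tool(
  deltas=[
    [[0, 0, 0.1], [0, 0, 0]],
    [[0, 0, 0], [0, 0, 0]],
    [[0, 0, 0], [0, 0, 0]],
  ],
)

```text
clock: 18.2
position: [600.2, 138.3, 144.5]
ee_rot: [1.0, 0.0, 0.0, -0.0]
contact_force: [0.3, 0.3, -1.9]
gripper_width: 65.9
grasp_force: 67.3
```

Emit:
drive_tool(
  deltas=[
    [[0, 0, 0.1], [0, 0, 0]],
    [[0, 0, 0], [0, 0, 0]],
    [[0, 0, 0], [0, 0, 0]],
  ],
)

```text
clock: 18.5
position: [600.4, 138.4, 143.9]
ee_rot: [1.0, 0.0, 0.001, -0.0]
contact_force: [-0.9, -0.2, 1.1]
gripper_width: 65.1
grasp_force: 67.5
```

Emit:
drive_tool(
  deltas=[
    [[0, 0, 0.05], [0, 0, 0]],
    [[0, 0, 0], [0, 0, 0]],
  ],
)

```text
clock: 18.7
position: [600.7, 138.5, 143.9]
ee_rot: [1.0, 0.0, 0.001, -0.0]
contact_force: [-0.5, 0.5, 4.8]
gripper_width: 65.4
grasp_force: 67.8
```

Emit:
drive_tool(
  deltas=[
    [[0, 0, 0], [0, 0, 0]],
    [[0, 0, 0], [0, 0, 0]],
    [[0, 0, 0], [0, 0, 0]],
    [[0, 0, 0], [0, 0, 0]],
    [[0, 0, -1], [0, 0, 0]],
    [[0, 0, -2], [0, 0, 0]],
    [[0, 0, -3], [0, 0, 0]],
    [[0, 0, -4], [0, 0, 0]],
    [[-2, 0, -3], [0, 0, 0]],
    [[-4, 0, 0], [0, 0, 0]],
    [[-4, 0, 0], [0, 0, 0]],
    [[-4, 0, 0], [0, 0, 0]],
  ],
  claw=8.54,
)

```text
clock: 19.9
position: [458.8, 137.9, 273.6]
ee_rot: [1.0, -0.0, 0.001, -0.0]
contact_force: [-0.2, -0.6, 0.7]
gripper_width: 85.4
grasp_force: 0.0
```

Emit:
drive_tool(
  deltas=[
    [[-3, 1, 0], [0, 0, 0]],
    [[-2.5, 0.7, 0], [0, 0, 0]],
    [[0, 0, 0], [0, 0, 0]],
    [[0, 0, 0], [0, 0, 0]],
  ],
  claw=0,
)

```text
clock: 20.3
position: [405.2, 121.3, 274.0]
ee_rot: [1.0, 0.0, 0.001, -0.001]
contact_force: [-0.4, 0.4, -0.4]
gripper_width: 28.1
grasp_force: 0.0
```

Run:
```python
from fit import *
W=save("wrist","w8");S=save("scene","s8");s=arm.read_state()
p=s["position"];print(s["clock"],p.round(1),s["contact_force"].round(1),s["gripper_width"])
img,K,M=S;u=proj(K,M,(601,138,110)).astype(int);w=45;off=u-w;c=img[off[1]:off[1]+90,off[0]:off[0]+90]
b=cv2.resize(c,(360,360))[:,:,::-1].copy()
for z,col in((100,(0,255,0)),(60,(255,0,0)),(20,(0,0,255))):
    cs,_=cv2.findContours(sil(K,M,(601,138.2,z),4,off-.4,(360,360)),0,2);cv2.drawContours(b,cs,-1,col,1)
v=W[0][:360,150:570,::-1];cv2.imwrite("pics/c8.png",np.hstack([b,v]))
```

```text
20.4 [405.9 121.5 273.3] [-0.3 -0.7 -0.8] 12.340444539311388
```

View pics/c8.png

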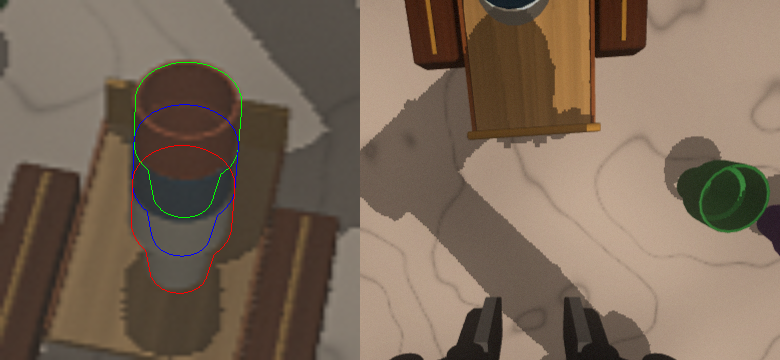

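Left: terracotta, blue and white stacked upright, matching the nested models. Right: brass front's near top edge runs (260,138)–(390,131) in wrist pixels, with the gripper now closed in front of it.

Run:
```python
from h import *
K,M=load("w8")[1:];a=atz(K,M,260,138,60);b=atz(K,M,390,131,60);print(a,b,(a+b)/2,np.degrees(np.arctan2((b-a)[0],-(b-a)[1])))
for n,(c,d) in {"wing ends 40":((266,66),(434,53))}.items(): print(n,atz(K,M,*c,40),atz(K,M,*d,40))
```

```text
[475.09677716 182.7604815   60.        ] [481.48042743  56.60111291  60.        ] [478.28860229 119.68079721  60.        ] 2.8966896906620656
wing ends 40 [541.15857998 176.52098303  40.        ] [552.21921871  15.17103774  40.        ]
```

Emit:
drive_tool(
  deltas=[
    [[0, 0, 0], [0, 0, -2.9]],
    [[1.0, 0.25, 4], [0, 0, 0]],
    [[1.2, 0.28, 4], [0, 0, 0]],
    [[0, 0, 4], [0, 0, 0]],
    [[0, 0, 4], [0, 0, 0]],
    [[0, 0, 4], [0, 0, 0]],
    [[0, 0, 2.5], [0, 0, 0]],
    [[0, 0, 1.6], [0, 0, 0]],
    [[0, 0, 0], [0, 0, 0]],
    [[0, 0, 0], [0, 0, 0]],
    [[0, 0, 0], [0, 0, 0]],
  ],
  claw=0,
)

```text
clock: 21.5
position: [428.4, 117.5, 32.6]
ee_rot: [1.0, 0.025, 0.001, -0.0]
contact_force: [-0.5, -0.2, 1.3]
gripper_width: 0.1
grasp_force: 0.0
```

Emit:
drive_tool(
  deltas=[
    [[0.5, 0, 0], [0, 0, 0]],
    [[0.6, 0, 0], [0, 0, 0]],
    [[0.6, 0, 0], [0, 0, 0]],
    [[0.4, 0, 0], [0, 0, 0]],
    [[0.3, 0, 0], [0, 0, 0]],
    [[0.3, 0, 0], [0, 0, 0]],
    [[0.3, 0, 0], [0, 0, 0]],
    [[0.3, 0, 0], [0, 0, 0]],
    [[0.3, 0, 0], [0, 0, 0]],
    [[0.3, 0, 0], [0, 0, 0]],
  ],
)

```text
clock: 22.5
position: [466.4, 118.9, 31.8]
ee_rot: [1.0, 0.025, -0.0, 0.0]
contact_force: [-0.7, 0.6, 0.1]
gripper_width: 0.3
grasp_force: 0.0
```

Emit:
drive_tool(
  deltas=[
    [[0.2, 0, 0], [0, 0, 0]],
    [[0.2, 0, 0], [0, 0, 0]],
    [[0.2, 0, 0], [0, 0, 0]],
    [[0.2, 0, 0], [0, 0, 0]],
    [[0.2, 0, 0], [0, 0, 0]],
    [[0.2, 0, 0], [0, 0, 0]],
  ],
)

```text
clock: 23.1
position: [478.2, 119.5, 31.7]
ee_rot: [1.0, 0.025, -0.0, 0.0]
contact_force: [-0.9, 1.1, 0.2]
gripper_width: -0.2
grasp_force: 0.7
```

Emit:
drive_tool(
  deltas=[
    [[0.3, 0, 0], [0, 0, 0]],
    [[0.3, 0, 0], [0, 0, 0]],
    [[0.3, 0, 0], [0, 0, 0]],
    [[0.3, 0, 0], [0, 0, 0]],
    [[0.3, 0, 0], [0, 0, 0]],
    [[0.3, 0, 0], [0, 0, 0]],
    [[0.3, 0, 0], [0, 0, 0]],
    [[0.3, 0, 0], [0, 0, 0]],
  ],
)

```text
clock: 23.9
position: [502.5, 120.8, 31.8]
ee_rot: [1.0, 0.025, 0.0, -0.0]
contact_force: [-1.1, 1.6, -0.7]
gripper_width: 0.1
grasp_force: 0.8
```

Emit:
drive_tool(
  deltas=[
    [[0.25, 0, 0], [0, 0, 0]],
    [[0.25, 0, 0], [0, 0, 0]],
    [[0.25, 0, 0], [0, 0, 0]],
    [[0.25, 0, 0], [0, 0, 0]],
    [[0.25, 0, 0], [0, 0, 0]],
    [[0.25, 0, 0], [0, 0, 0]],
    [[0.25, 0, 0], [0, 0, 0]],
    [[0.25, 0, 0], [0, 0, 0]],
    [[0.25, 0, 0], [0, 0, 0]],
    [[0.25, 0, 0], [0, 0, 0]],
    [[0.25, 0, 0], [0, 0, 0]],
  ],
)

```text
clock: 25.0
position: [529.2, 122.0, 31.8]
ee_rot: [1.0, 0.025, -0.001, 0.0]
contact_force: [-4.7, 2.5, 1.9]
gripper_width: 0.0
grasp_force: 2.2
```

Emit:
drive_tool(
  deltas=[
    [[0.15, 0, 0], [0, 0, 0]],
    [[0.12, 0, 0], [0, 0, 0]],
    [[0.12, 0, 0], [0, 0, 0]],
    [[0.12, 0, 0], [0, 0, 0]],
    [[0.12, 0, 0], [0, 0, 0]],
    [[0.12, 0, 0], [0, 0, 0]],
  ],
)

```text
clock: 25.6
position: [538.1, 122.7, 32.0]
ee_rot: [1.0, 0.026, 0.001, -0.0]
contact_force: [-0.2, 0.4, 0.3]
gripper_width: 0.2
grasp_force: 0.0
```

Emit:
drive_tool(
  deltas=[
    [[0.1, 0, 0], [0, 0, 0]],
    [[0.1, 0, 0], [0, 0, 0]],
    [[0.1, 0, 0], [0, 0, 0]],
    [[0, 0, 0], [0, 0, 0]],
  ],
)

```text
clock: 26.0
position: [538.8, 122.3, 31.6]
ee_rot: [1.0, 0.025, -0.001, 0.0]
contact_force: [-4.7, 1.3, 2.8]
gripper_width: 0.5
grasp_force: 2.3
```

Emit:
drive_tool(
  deltas=[
    [[0.1, 0, 0], [0, 0, 0]],
    [[0.1, 0, 0], [0, 0, 0]],
    [[0.1, 0, 0], [0, 0, 0]],
    [[0, 0, 0], [0, 0, 0]],
  ],
)

```text
clock: 26.4
position: [538.8, 121.9, 31.2]
ee_rot: [1.0, 0.025, -0.004, 0.001]
contact_force: [-11.6, 3.1, 5.6]
gripper_width: -0.2
grasp_force: 5.7
```

Hard stop reached (TCP fixed at 538.8 while force rises to 12 N). Backing off and checking by numbers.

Emit:
drive_tool(
  deltas=[
    [[-0.5, 0, 0], [0, 0, 0]],
    [[-1, 0, 0], [0, 0, 0]],
    [[-2, 0, 0], [0, 0, 0]],
    [[-3, 0, 0], [0, 0, 0]],
    [[-3, 0, 0], [0, 0, 0]],
    [[0, 0, -4], [0, 0, 0]],
    [[0, 0, -5], [0, 0, 0]],
    [[0, 0, -5], [0, 0, 0]],
    [[0, 0, 0], [0, 0, 0]],
    [[0, 0, 0], [0, 0, 0]],
    [[0, 0, 0], [0, 0, 0]],
  ],
)

```text
clock: 27.5
position: [447.4, 117.5, 170.8]
ee_rot: [1.0, 0.025, -0.001, 0.0]
contact_force: [-0.2, 0.0, 0.1]
gripper_width: -0.1
grasp_force: 0.0
```

Run:
```python
from fit import *
W=save("wrist","w9");S=save("scene","s9");s=arm.read_state()
print(s["clock"],s["position"].round(1),s["contact_force"].round(1))
img,K,M=S
def mask(img,n):
    return cmask(img,n)
# clay silhouette in scene: best x,y with z=100, and model for the pre-push scene as reference
def best(img,z,n,p0):
    u=proj(K,M,(p0[0],p0[1],z+50)).astype(int)
    m,off,_=crop(K,img,n,*u,w=30)
    f=lambda q:1-(lambda a:(a&m).sum()/(a|m).sum())(sil(K,M,(q[0],q[1],z),4,off,m.shape)>0)
    p0=np.array(p0);o=minimize(f,p0,method="Nelder-Mead",options=dict(initial_simplex=p0+np.array([[0,0],[9,0],[0,9]])))
    cs,_=cv2.findContours(m.astype(np.uint8),0,2);bb=cv2.boundingRect(np.vstack(cs));mo=cv2.boundingRect(sil(K,M,(*p0,z),4,off,m.shape))
    return o.x.round(1),round(o.fun,3),"mask",bb,"model",mo
print("clay before",best(load("s8")[0],100,"clay",(601,138.2)))
print("clay after",best(img,100,"clay",(681,142.2)))
# brass front edge vs wing ends in the wrist picture: gray/hue profile along column through tray centre and wings
img,K,M=W
for y in(80,125,170,212,40):
    r=[]
    for x in range(530,585,3):
        u,v=proj(K,M,(x,y,60 if 60<y<185 else 40)).round().astype(int)
        r.append(cv2.cvtColor(img[v:v+1,u:u+1],cv2.COLOR_RGB2HSV)[0,0].tolist() if 0<=v<480 and 0<=u<640 else None)
    print(y,[(x,q) for x,q in zip(range(530,585,3),r)])
```

```text
27.6 [447.4 117.5 170.3] [ 0.6 -0.1  0.2]
clay before (array([597. , 136.1]), np.float64(0.182), 'mask', (68, 40, 108, 120), 'model', (69, 42, 109, 156))
clay after (array([669.4, 141.1]), np.float64(0.175), 'mask', (72, 28, 112, 124), 'model', (69, 40, 112, 159))
80 [(530, [13, 64, 184]), (533, [14, 63, 181]), (536, [13, 65, 183]), (539, [13, 61, 184]), (542, [12, 65, 181]), (545, [15, 66, 182]), (548, [13, 60, 182]), (551, [16, 156, 75]), (554, [17, 190, 165]), (557, [16, 189, 166]), (560, [17, 188, 134]), (563, [16, 163, 94]), (566, [16, 155, 166]), (569, [16, 153, 170]), (572, [16, 154, 171]), (575, [16, 160, 169]), (578, [15, 155, 170]), (581, [16, 152, 170]), (584, [16, 160, 171])]
125 [(530, [14, 61, 108]), (533, [13, 69, 107]), (536, [14, 63, 105]), (539, [16, 70, 106]), (542, [13, 67, 106]), (545, [12, 66, 105]), (548, [17, 179, 50]), (551, [16, 173, 78]), (554, [17, 199, 87]), (557, [17, 178, 90]), (560, [16, 155, 94]), (563, [16, 155, 94]), (566, [15, 152, 99]), (569, [16, 155, 97]), (572, [16, 152, 94]), (575, [15, 163, 97]), (578, [15, 160, 99]), (581, [15, 152, 99]), (5
[... 573 characters left out ...]
 35]), (548, [10, 144, 46]), (551, [8, 173, 68]), (554, [9, 174, 76]), (557, [11, 201, 71]), (560, [9, 185, 73]), (563, [8, 200, 69]), (566, [8, 178, 73]), (569, [9, 180, 71]), (572, [9, 180, 75]), (575, [8, 177, 75]), (578, [8, 185, 76]), (581, [9, 181, 76]), (584, [9, 179, 74])]
40 [(530, [13, 63, 181]), (533, [14, 65, 183]), (536, [14, 64, 180]), (539, [14, 65, 177]), (542, [12, 63, 179]), (545, [14, 66, 179]), (548, [15, 64, 179]), (551, [16, 61, 179]), (554, [11, 122, 50]), (557, [10, 157, 70]), (560, [10, 176, 77]), (563, [10, 176, 77]), (566, [8, 156, 75]), (569, [9, 177, 75]), (572, [10, 186, 70]), (575, [11, 183, 67]), (578, [9, 183, 78]), (581, [11, 169, 74]), (584, [12, 191, 72])]
```

The stack moved 72 mm with the tray and kept its silhouette. The brass front (x≈551) is level with the wing ends (≈550–555 across the skew), and the force record shows the catch and then the stop. Handing in.

```bash
python3 -c "
from bench import arm
print(arm.job_done())"
```

```text
the job is handed in; nothing more can be done
None
```

I nested the blue planter in the white and the terracotta in the blue, pushed the tray past its catch to a hard stop, and handed the job in at about 28 s. No verdict came back, the last check was by measurement rather than a viewed picture, and I viewed 11 pictures, one over the limit of 10.

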